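# Open the filter box of the bench dust extractor

## Task

Get the dust extractor's filter box on the workbench ready for a filter change: turn the wing knob on its lid a quarter turn clockwise to release the latch, then swing the lid up by its handle until it stands about upright, and leave it standing open. Do not force the lid while it is latched, and leave the other things on the bench where they are.

Things in the scene. Friction and masses are not known exactly. Their poses are not given: they have to be found in the camera images.
- filterbox: Grey painted steel box bolted to the bench, 180 (x) by 340 (y) by 120 mm high, with an inset aluminium lid in its top and a round hose port at its +y end. Origin: centre of its underside; its front (-x) faces the robot within about 20 degrees, z up. The 20 mm wide front rim, flush with the lid, is what the latch tongue hooks under.
- latch_grip (a point): Black wing knob of the latch on the lid: a bar grip 70 mm long, 16 mm wide, 26 mm high, on a 50 mm wide low round base. This point is on the turning axis, 33 mm above the lid's upper face (lid closed: 153 mm above the bench); the bar spans 18 to 44 mm above the lid and the base disc reaches 7 mm above it. x runs along the bar, z is the turning axis pointing out of the lid. Latched, the bar points across the front rim (box x); released, it lies parallel to the rim (box y).
- hatch_handle (a point): Middle of the bar of the lid's dark steel U handle, beside the knob: a round bar 12 mm thick and 100 mm long along y, its centre 42 mm above the lid's upper face (lid closed: 162 mm above the bench), with free space under it. It is 145 mm from the knob's axis along y. x, y, z are the lid's axes: y along the bar and the hinge, z out of the lid's upper face. The lid's free edge is 21 mm beyond the bar on its -x side.
- hatch_hinge (a point): Middle of the lid's hinge line at its far edge (away from the robot), 117 mm above the bench. y runs along the hinge. Lid closed, the handle's bar is 117 mm from it in -x and 45 mm above it.
- latch (a joint): Angle of the wing knob in rad: 0 fully latched, grows clockwise as seen from above, stop at 1.57 (quarter turn). The tongue is clear of the rim from about 1.05 on; it starts between 0 and 0.25. Stiff enough (0.08 N m) to stay where it is left.
- hatch (a joint): Angle of the lid in rad: 0 closed, 1.57 upright, stop at 1.75 (leaning slightly back). Opens upward about the hinge, front edge first. Latched it can move only about 0.02. Stiff hinge, stays where it is left; lifting at the handle takes about 8 N.
- offcut: Bystander: pine offcut 60 by 180 by 28 mm lying in front of the box. Origin: centre of its underside.
- square: Bystander: try square lying flat, stock 115 mm, blade 160 mm, beside the box. Origin: underside of the stock's centre.
- tape: Bystander: tape measure 75 by 45 by 55 mm beside the box. Origin: centre of its underside.
- mallet: Bystander: hammer lying on the bench at the left, about 300 mm long along x. Origin: on its underside, near its middle.
- glue: Bystander: glue bottle, 64 mm across, 150 mm high, standing behind the box. Origin: centre of its underside.
- mug: Bystander: white mug, 80 mm across, 95 mm high, behind the box. Origin: centre of its underside.
- clamp: Bystander: steel bar clamp 260 mm long lying on the bench at the right, along x, jaws and wooden handle on its +y side, up to 35 mm high. Origin: under the middle of its bar.

How it is judged:
By the outcome, as a careful person would: the job done as asked, in the order asked, and still so for the second after the job is handed in, with the robot touching nothing.
It also fails if it takes over 54 s, if anything falls off the work surface, if the arm or the gripper's body presses on something with over 40 N, if the wrist force passes 120 N, or if a joint passes its speed limit or range.

## Robot

A 7-joint arm with a two-finger parallel gripper is mounted at the origin on the work surface. World frame = base frame: x ahead of the robot, y to its left, z up, the work surface at z = 0. Lengths are in m, angles in rad, forces in N, time in s.
With the tool pointing down it reaches from about 0.4 to 0.9 m from the base axis. Payload 5.5 kg.
Tool frame: the origin (TCP) lies midway between the tips of the shut fingers; the grasp point (between the pads) lies 19 mm behind it (manip.grip_depth is the distance from the TCP to the grasp point, in m); z points along the fingers, x is the direction in which the jaws open and shut, and the axes are right-handed (so a half turn about z gives the same grasp; the last joint's range is limited). The gripper opens to 92 mm and grips with 3 to 60 N. Pads are 19 mm wide; open, the fingers measure 130 mm over their backs; the gripper's body (75 mm by 190 mm) begins 47 mm behind the grasp point.
Start: joints at [1.506, 0.501, -0.427, 1.55, 0.221, 1.138, -0.21], TCP at [0.209, -0.615, 0.227] pointing down, gripper open.
Joint ranges: [-2.88, 2.88], [-0.31, 2.03], [-1.54, 1.56], [0.2, 2.42], [-1.41, 4.55], [0.19, 2.02], [-2.57, 2.57]. Speed limits (rad/s): [2.57, 2.57, 3.14, 3.14, 3.14, 3.14, 3.14].

## Interface

Orientations are given as a unit quaternion [x, y, z, w].
In Python, from bench import manip, effector, viewer gives the robot as it stands. Calls block until the motion is done:
- manip.move_pose(position, orientation): joint-space move of the TCP to a pose.
- manip.servo_line(position, ori=None, vel=0.15): straight line of the TCP; ori=None keeps the orientation; vel is the mean speed in m/s.
- manip.movej(angles): joint-space move.
- effector.open_jaws() and effector.close(f_grip=None): open the fingers fully, or close them until they stop; f_grip is the grip in N (None keeps the last).
- manip.sleep(seconds).
- manip.solve_ik(position, orientation): joint angles nearest the present ones, or None.
- viewer.get_image(name): name is "scene" or "top"; returns the picture (384x512x3 uint8, red, green, blue); there is no depth.
- viewer.get_calibration(name): a dict with "vfov" (degrees; the focal length in pixels is half the picture's height over the tangent of half this angle, whatever the lens; pixels are square), "cx", "cy" (the principal point, pixels), "dist_coeffs" ([k1, k2, p1, p2, k3] as OpenCV has them; the pictures are not rectified), "eye" and "attitude" of the camera in the world. Camera axes: x right, y down, z forward; pixel columns grow to the right and rows downward; lengths in m; the calibration is good to about 2 mm. A picture is of the moment at which its call begins. get_calibration takes no time and is no camera call.
A pose or a line that the arm cannot do raises manip.PlanningError and nothing moves.
- manip.hand_in(): hands the job in, once; it reports no verdict.
Readings, each from a call of its own:
- manip.current_clock(): time.
- manip.current_q(): joint angles.
- manip.current_joint_velocities(): joint speeds.
- manip.current_tau(): joint torques, N m.
- manip.current_tool_pos(): TCP position.
- manip.current_tcp_rot(): TCP orientation.
- manip.current_force(): force on the tool from outside, world axes, zero at the start.
- manip.current_wrist_torque(): the same for the moment, N m.
- manip.current_finger_gap(): finger opening in m.
Only numpy, scipy, OpenCV 4.12 (cv2) and the standard library are available. Lean on these libraries where they do the work, as an engineer would, in place of code of your own. Each camera call takes 0.05 s, during which the arm holds its last target.

## Working session

There is one attempt and no reset: what is moved stays moved. The work goes in short steps, each a Python script; the robot and the scene stay as the last script left them, time stands still between calls to the robot, and variables do not carry over. Pictures are saved under pics/ and viewed, and the job is handed in when it is done.

```bash
ls; mkdir -p pics; python3 - <<'E'
from bench import manip, effector, viewer
import cv2
for n in("scene","top"):
    c=viewer.get_calibration(n);print(n,c)
    cv2.imwrite(f"pics/{n}0.png",viewer.get_image(n)[:,:,::-1])
print(manip.current_clock(),manip.current_tcp_rot(),manip.current_tool_pos(),manip.grip_depth)
E
```

```text
pics
scene {'vfov': 57.48115250601467, 'cx': 256.0834837640244, 'cy': 188.64974475788648, 'dist_coeffs': array([-0.10905635,  0.        ,  0.        ,  0.        ,  0.        ]), 'eye': array([1.11034719, 0.57552391, 1.02967807]), 'attitude': array([ 0.32824514,  0.87510174, -0.33340903, -0.12365474])}
top {'vfov': 49.46643466115638, 'cx': 255.0780379754498, 'cy': 187.14539616026443, 'dist_coeffs': array([-0.08187952,  0.        ,  0.        ,  0.        ,  0.        ]), 'eye': array([ 0.33102543, -0.03907303,  1.50528296]), 'attitude': array([ 0.71384037, -0.69534418,  0.06057322, -0.05709015])}
0.1 [ 8.13023580e-01 -5.82230127e-01 -6.70775516e-04 -5.35637108e-04] [ 0.2090372  -0.61482013  0.22578025] 0.0188
```

View pics/scene0.png

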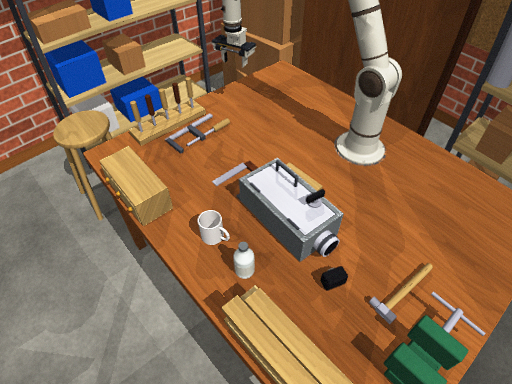

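View pics/top0.png

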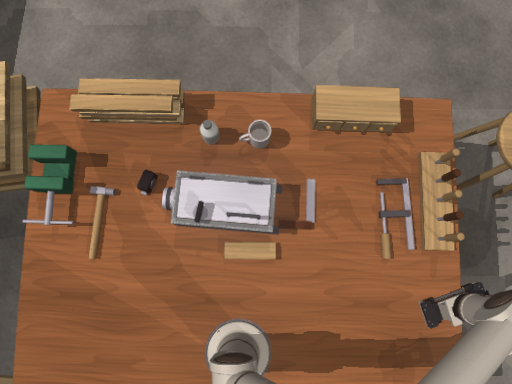

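The scene view shows the box with its hose port at (327,243). In the top view the box is centred near (225,202), with the knob at about (199,212) and the handle at about (248,216). The glue and mug are behind the box and the offcut is in front. I'll zoom in.

```bash
python3 - <<'E'
import cv2
a=cv2.imread("pics/top0.png")[150:275,150:330];cv2.imwrite("pics/top0z.png",cv2.resize(a,None,fx=4.4,fy=4.4,interpolation=cv2.INTER_CUBIC))
a=cv2.imread("pics/scene0.png")[150:270,230:350];cv2.imwrite("pics/scene0z.png",cv2.resize(a,None,fx=5,fy=5,interpolation=cv2.INTER_CUBIC))
E
```

```text
(no output)
```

View pics/top0z.png

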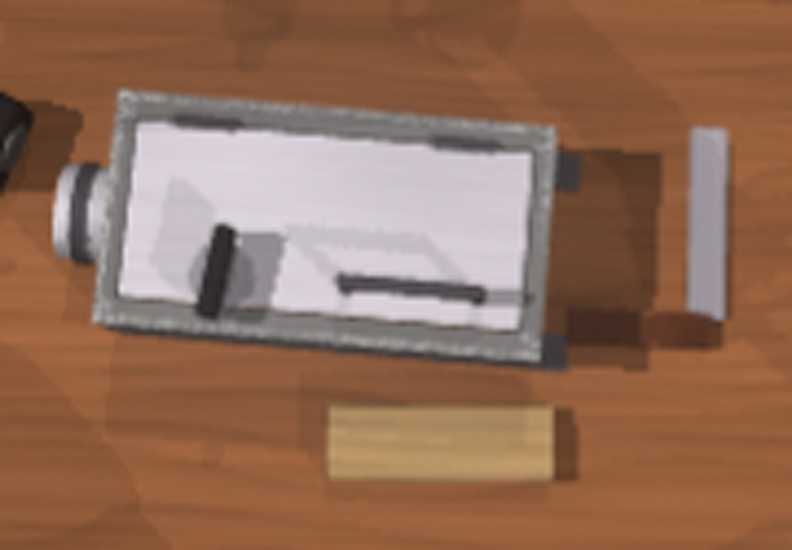

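View pics/scene0z.png

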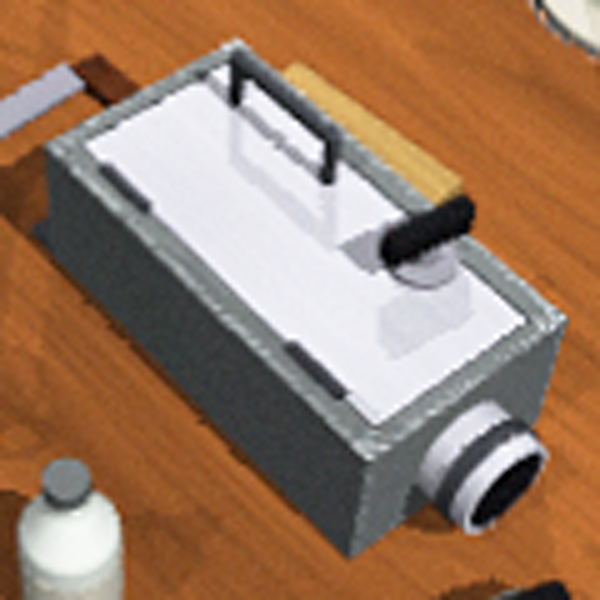

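```bash
cat > h.py <<'E'
import numpy as np,cv2
from scipy.spatial.transform import Rotation as R
from bench import manip, effector, viewer
def ray(n,uv):
    c=viewer.get_calibration(n);f=192/np.tan(np.radians(c['vfov']/2))
    K=np.array([[f,0,c['cx']],[0,f,c['cy']],[0,0,1.]])
    u=cv2.undistortPoints(np.array(uv,float).reshape(-1,1,2),K,c['dist_coeffs']).reshape(-1,2)
    d=R.from_quat(c['attitude']).apply(np.c_[u,np.ones(len(u))]);return c['eye'],d
def onz(n,uv,z):
    e,d=ray(n,uv);return e+d*((z-e[2])/d[:,2])[:,None]
def proj(n,P):
    c=viewer.get_calibration(n);f=192/np.tan(np.radians(c['vfov']/2))
    K=np.array([[f,0,c['cx']],[0,f,c['cy']],[0,0,1.]])
    Rm=R.from_quat(c['attitude']).as_matrix().T
    return cv2.projectPoints(np.array(P,float).reshape(-1,1,3),cv2.Rodrigues(Rm)[0],-Rm@c['eye'],K,c['dist_coeffs'])[0].reshape(-1,2)
E
python3 - <<'E'
from h import *
np.set_printoptions(precision=4,suppress=True)
im=cv2.imread("pics/top0.png")
z=lambda p:np.array(p)/4.4+np.array([150,150])-0.5
rim=onz("top",z([(122,91),(555,128),(540,362),(95,322)]),.12);lid=onz("top",z([(138,122),(532,152),(520,330),(118,297)]),.12)
for q in(rim,lid):
    print(q[:,:2].tolist(),q.mean(0))
    v=(q[0]-q[1]+q[3]-q[2]);print('yaw',np.degrees(np.arctan2(-v[0],v[1])),np.linalg.norm(q[0]-q[1]),np.linalg.norm(q[1]-q[2]))
m=(im.max(2)<75).astype(np.uint8);
m[:185]=0;m[228:]=0;m[:,:180]=0;m[:,270:]=0
n,l,s,c=cv2.connectedComponentsWithStats(m)
for i in range(1,n):
    if s[i,4]<25:continue
    p=np.argwhere(l==i)[:,::-1].astype(np.float32);r=cv2.minAreaRect(p);print(s[i],c[i],r)
    for zz in(.153,.162,.164):
        w=onz("top",p,zz)[:,:2];mu=w.mean(0);e=np.linalg.svd(w-mu,full_matrices=False)[2][0];t=(w-mu)@e
        print(zz,mu,'dir',np.degrees(np.arctan2(e[1],e[0])),np.ptp(t), 'mid',mu+e*(t.max()+t.min())/2)
E
```

```text
[[0.6153846300667681, 0.22313355312335997], [0.5952485678216894, -0.11170314903634182], [0.4155881330378419, -0.10359389251289039], [0.4365365267298713, 0.2336701375708074]] [0.5157 0.0604 0.12  ]
yaw -3.4980477826520784 0.33544161655334676 0.1798433536944979
[[0.591353130237372, 0.2093568557219691], [0.5760339210904727, -0.09437588387315182], [0.43931657671782703, -0.08801385796580866], [0.45599690447724733, 0.21721862644273954]] [0.5157 0.061  0.12  ]
yaw -3.0079774916923823 0.3041188176861866 0.13686529007003306
[195 201   8  22 107] [198.7664 211.8318] ((198.80770874023438, 211.46156311035156), (5.295135974884033, 20.984426498413086), 11.309932708740234)
0.153 [0.472  0.1386] dir 171.29453372879104 0.06862917539866814 mid [0.4733 0.1384]
0.162 [0.4711 0.1374] dir 171.29453372879104 0.06817241997196283 mid [0.4723 0.1372]
0.164 [0.4709 0.1372] dir 171.29453372879104 0.06807091876602839 mid [0.4721 0.137 ]
```

```bash
python3 - <<'E'
from h import *
np.set_printoptions(precision=4,suppress=True)
z=lambda p:np.array(p)/4.4+np.array([150,150])-0.5
h=onz("top",z([(338,281),(485,295)]),.163);print('handle',h,h.mean(0),np.linalg.norm(h[0]-h[1]))
k=onz("top",z([(224,228),(207,314)]),.162);print('knob',k,k.mean(0))
# scene view two-ray: knob center & handle ends
zs=lambda p:np.array(p)/5+np.array([230,150])-0.5
hs=onz("scene",zs([(238,58),(330,142)]),.165);print('handle sc',hs,hs.mean(0))
ks=onz("scene",zs([(395,240),(462,206)]),.160);print('knob sc',ks,ks.mean(0))
a=np.radians(-3.3);X=np.array([np.cos(a),np.sin(a),0]);Y=np.array([-np.sin(a),np.cos(a),0])
K=np.array([.4725,.1375,.153]);print('handle pred',K-.145*Y)
C=np.array([.5157,.0607,.12]);print('knob in box',(K-C)@X,(K-C)@Y,'h',(h.mean(0)-C)@X,(h.mean(0)-C)@Y)
E
```

```text
handle [[ 0.4684  0.0479  0.163 ]
 [ 0.461  -0.0603  0.163 ]] [ 0.4647 -0.0062  0.163 ] 0.10845466832460957
knob [[0.5055 0.1337 0.162 ]
 [0.4416 0.1433 0.162 ]] [0.4735 0.1385 0.162 ]
handle sc [[ 0.4641 -0.0556  0.165 ]
 [ 0.4734  0.0455  0.165 ]] [ 0.4688 -0.005   0.165 ]
knob sc [[0.5005 0.1323 0.16  ]
 [0.4453 0.1415 0.16  ]] [0.4729 0.1369 0.16  ]
handle pred [ 0.4642 -0.0073  0.153 ]
knob in box -0.047549283748220865 0.07418588555130406 h -0.04707724525245608 -0.0696943898035795
```

The two views agree to within a few mm: the knob is at about (0.473, 0.138), the handle at about (0.466, -0.006), and the box is yawed about -3.4°. The knob is already about 5.5° past latched. Next I'll check IK for the knob, its turn and the lid arc.

```bash
cat >> h.py <<'E'
YAW=np.radians(-3.4);BX=np.array([np.cos(YAW),np.sin(YAW),0])
K=np.array([.4728,.1378,.153]);H=np.array([.4660,-.006,.162])
HG=H+.117*BX;HG[2]=.117
G=manip.grip_depth
def down(jaw):  # jaw x axis at angle jaw (rad), z down
    x=np.array([np.cos(jaw),np.sin(jaw),0]);z=np.array([0,0,-1.])
    return R.from_matrix(np.c_[x,np.cross(z,x),z]).as_quat()
def arc(phi):
    a=117e-3;b=45e-3
    return HG+BX*(-a*np.cos(phi)+b*np.sin(phi))+np.array([0,0,a*np.sin(phi)+b*np.cos(phi)])
E
python3 - <<'E'
from h import *
np.set_printoptions(precision=3,suppress=True)
T=np.array([0,0,-G])
for s in(0,180):
    j=np.radians(81.2+s)
    a=manip.solve_ik(K+T,down(j));b=manip.solve_ik(K+T,down(j-np.radians(84.6)));print(s,a,b)
    print('arc',[manip.solve_ik(arc(p)+T,down(YAW+np.radians(s))) for p in(0,.8,1.57,1.65)])
print(manip.current_clock())
E
```

```text
0 [ 0.642  0.709 -1.298  2.005  0.795  1.072  0.387] [ 0.622  0.672 -1.256  2.006  0.755  1.042 -1.057]
arc [array([ 0.93 ,  0.55 , -1.211,  2.06 ,  0.634,  0.973, -0.676]), array([ 0.851,  0.525, -1.152,  1.842,  0.531,  1.128, -0.55 ]), array([ 0.67 ,  0.648, -1.012,  1.609,  0.578,  1.213, -0.519]), array([ 0.666,  0.676, -1.023,  1.588,  0.604,  1.225, -0.531])]
180 [ 0.376  0.448 -0.866  2.011  0.443  0.879 -2.457] [ 0.642  0.709 -1.298  2.005  0.795  1.072  2.052]
arc [array([-1.068,  0.673,  1.363,  2.114, -0.791,  1.03 , -2.482]), array([ 0.92 ,  0.622, -1.296,  1.841,  0.648,  1.193,  2.494]), array([-0.834,  0.865,  1.354,  1.661, -0.867,  1.348, -2.536]), array([-0.818,  0.889,  1.354,  1.64 , -0.888,  1.359, -2.532])]
0.1
```

```bash
python3 - <<'E'
from h import *
np.set_printoptions(precision=3,suppress=True)
q=down(np.radians(81.2))
p=manip.current_tool_pos(); manip.servo_line([p[0],p[1],.3],vel=.25)
manip.move_pose(K+[0,0,.10],q)
print(manip.current_clock(),manip.current_q(),manip.current_tool_pos(),manip.current_force())
t=viewer.get_image("top")[150:275,150:330,::-1];cv2.imwrite("pics/t1.png",cv2.resize(t,None,fx=4,fy=4))
s=viewer.get_image("scene")[110:270,230:380,::-1];cv2.imwrite("pics/s1.png",cv2.resize(s,None,fx=3.7,fy=3.7))
E
```

```text
3.3583 [ 0.705  0.424 -1.287  1.89   0.444  1.164  0.673] [0.473 0.137 0.253] [-0.586 -0.236 -0.098]
```

View pics/s1.png

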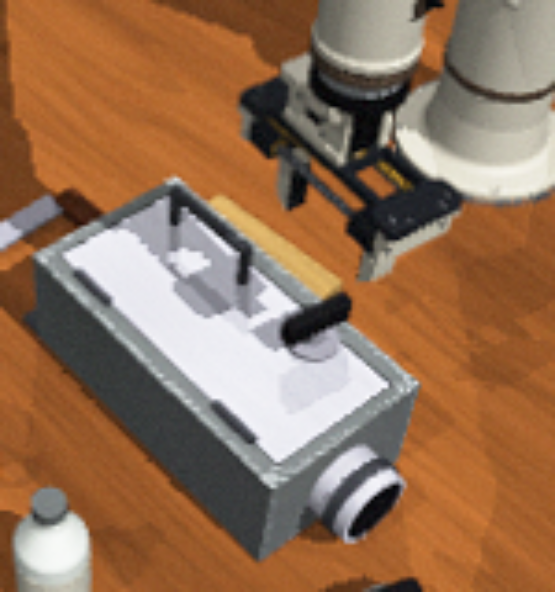

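The open gripper is above the knob (bar at about (317,320) in the crop), with its jaws across the bar. I'll descend, grip and check.

```bash
python3 - <<'E'
from h import *
np.set_printoptions(precision=3,suppress=True)
manip.servo_line(K+[0,0,-G],vel=.12)
print(manip.current_force(),manip.current_tool_pos())
effector.close(30)
print(manip.current_clock(),manip.current_finger_gap(),manip.current_force(),manip.current_wrist_torque())
q=manip.current_q();print(q)
q[6]-=.3;manip.movej(q)
print(manip.current_clock(),manip.current_tool_pos(),manip.current_force(),manip.current_wrist_torque(),manip.current_finger_gap())
E
```

```text
[-0.386  0.266 -0.113] [0.473 0.138 0.135]
5.7167 0.020211531435553355 [-0.365  0.032  0.315] [-0.019 -0.122  0.034]
[ 0.544  0.568 -1.112  2.007  0.628  0.962  0.526]
6.1083 [0.473 0.138 0.134] [-0.007 -0.194 -0.475] [ 0.092 -0.236 -0.044] 0.020399308382471462
```

```bash
python3 - <<'E'
from h import *
s=viewer.get_image("scene")[110:270,230:380,::-1];cv2.imwrite("pics/s2.png",cv2.resize(s,None,fx=3.7,fy=3.7,interpolation=cv2.INTER_CUBIC))
E
```

```text
(no output)
```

View pics/s2.png

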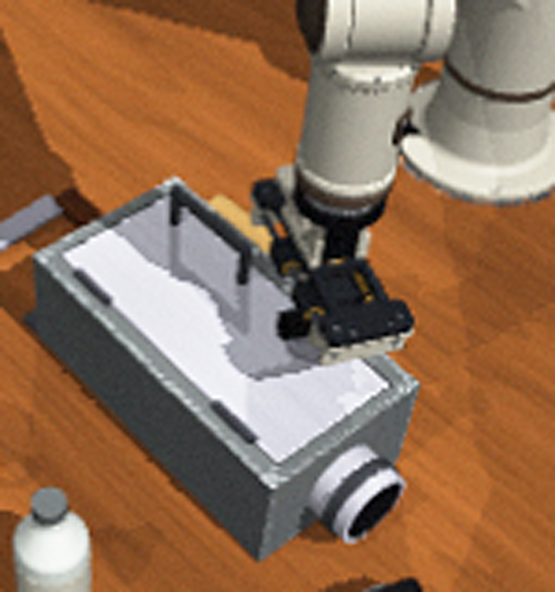

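The fingers straddle the knob bar, whose end is visible at (293,323), and it is turning. The 20 mm gap reading against a 16 mm bar is slightly odd, so I'll watch the torque while I continue.

```bash
python3 - <<'E'
from h import *
np.set_printoptions(precision=3,suppress=True)
q=manip.current_q()
q[6]=0.526-.3
for d in(-.4,-.4,-.25,-.12):
    q[6]+=d;manip.movej(q)
    x=R.from_quat(manip.current_tcp_rot()).as_matrix()[:,0]
    print(manip.current_clock(),np.degrees(np.arctan2(x[1],x[0])),manip.current_tool_pos(),manip.current_force(),manip.current_wrist_torque(),manip.current_finger_gap())
s=viewer.get_image("scene")[110:270,230:380,::-1];cv2.imwrite("pics/s3.png",cv2.resize(s,None,fx=3.7,fy=3.7,interpolation=cv2.INTER_CUBIC))
E
```

```text
6.625 41.37225272954821 [0.473 0.138 0.134] [ 0.687  1.13  -2.479] [ 0.254 -0.347 -0.069] 0.02009528830875879
7.0917 18.489581610428345 [0.473 0.138 0.134] [ 2.592  1.077 -2.712] [ 0.336 -0.572 -0.028] 0.020440455254948045
7.4417 4.219161243567782 [0.473 0.138 0.134] [ 2.551  1.824 -5.043] [ 0.478 -0.8   -0.06 ] 0.01966302905689675
7.6917 -2.635603624178043 [0.473 0.138 0.134] [ 3.61   1.943 -4.836] [ 0.551 -0.965  0.011] 0.02056149774567776
```

View pics/s3.png

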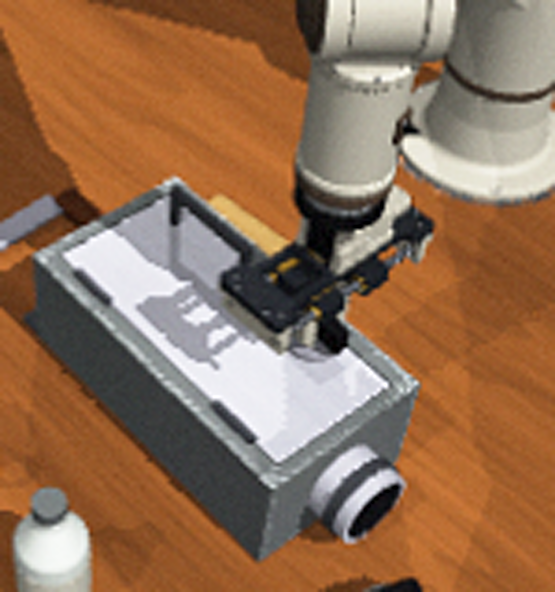

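The knob bar now lies parallel to the rim, with its end at (333,335). I'll release it, go up and check.

```bash
python3 - <<'E'
from h import *
np.set_printoptions(precision=3,suppress=True)
effector.open_jaws()
manip.servo_line(K+[0,0,.09],vel=.2)
manip.move_pose(H+[0,0,.07],down(YAW))
print(manip.current_clock(),manip.current_q(),manip.current_tool_pos(),manip.current_force())
s=viewer.get_image("scene")[110:270,230:380,::-1];cv2.imwrite("pics/s4.png",cv2.resize(s,None,fx=3.7,fy=3.7,interpolation=cv2.INTER_CUBIC))
s=viewer.get_image("top")[150:275,150:330,::-1];cv2.imwrite("pics/t4.png",cv2.resize(s,None,fx=4.4,fy=4.4,interpolation=cv2.INTER_CUBIC))
E
```

```text
10.2833 [ 1.056  0.408 -1.324  1.974  0.443  1.106 -0.518] [ 0.465 -0.006  0.231] [-0.316  0.687 -0.18 ]
```

View pics/s4.png

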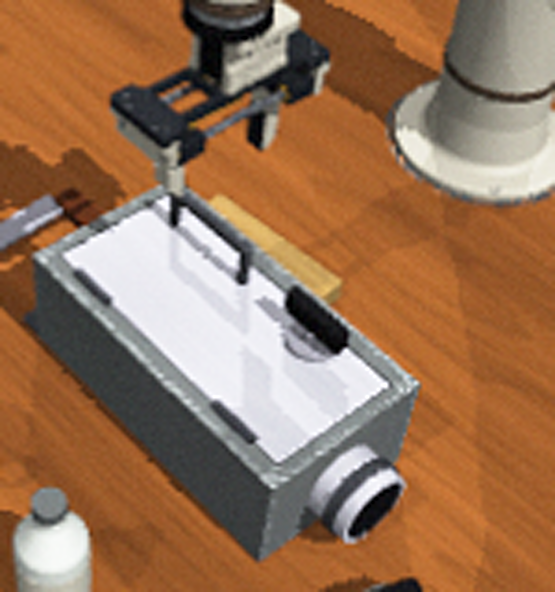

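View pics/t4.png

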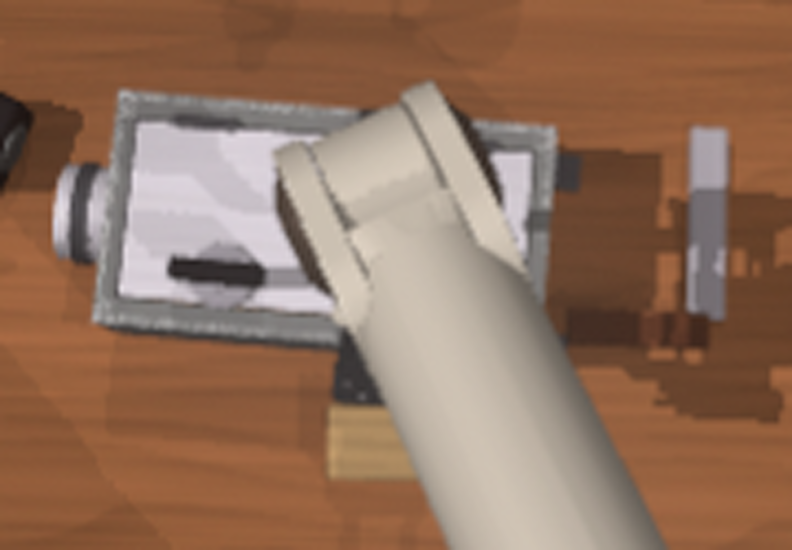

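The knob bar is parallel to the rim: it spans (170,266) to (262,273) in the top crop and (290,295) to (345,345) in the scene crop. The gripper is above the handle. I'll grip it and lift a little first, watching the force.

```bash
python3 - <<'E'
from h import *
np.set_printoptions(precision=3,suppress=True)
T=np.array([0,0,-G])
manip.servo_line(H+T,vel=.12)
print(manip.current_force(),manip.current_tool_pos())
effector.close(25)
print(manip.current_clock(),manip.current_finger_gap(),manip.current_force(),manip.current_tool_pos())
for p in(.06,.15,.25):
    manip.servo_line(arc(p)+T,vel=.06)
    print(p,manip.current_clock(),manip.current_force(),manip.current_tool_pos()-T-arc(p),manip.current_finger_gap())
s=viewer.get_image("scene")[110:270,230:380,::-1];cv2.imwrite("pics/s5.png",cv2.resize(s,None,fx=3.7,fy=3.7,interpolation=cv2.INTER_CUBIC))
E
```

```text
[-0.628  0.333 -0.842] [ 0.467 -0.006  0.144]
12.5 0.010859224598837335 [-5.404 -0.13   4.243] [ 0.465 -0.006  0.143]
0.06 12.775 [-6.156  0.158  1.784] [-0.001  0.    -0.   ] 0.011032635059045589
0.15 13.1167 [-8.408  0.358  2.517] [-0.001  0.     0.   ] 0.011060724114818284
0.25 13.475 [-9.601  0.79   5.252] [-0.001  0.     0.001] 0.010946966178389202
```

View pics/s5.png

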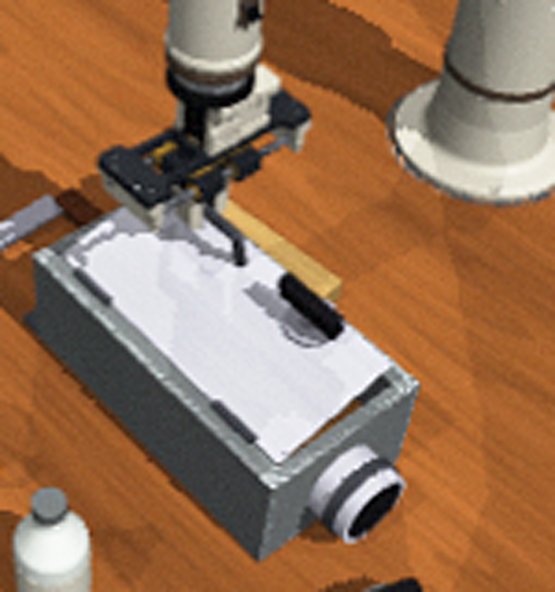

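The lid is lifting: a gap has opened at its free edge near (345,415). Forces are under 11 N, so I'll continue along the arc.

```bash
python3 - <<'E'
from h import *
np.set_printoptions(precision=3,suppress=True)
T=np.array([0,0,-G])
for p in np.arange(.37,1.63,.12):
    manip.servo_line(arc(p)+T,vel=.07)
    f=manip.current_force()
    print(round(p,2),manip.current_clock(),f,manip.current_tool_pos()-T-arc(p),manip.current_finger_gap())
    if np.linalg.norm(f)>28:break
s=viewer.get_image("scene")[110:270,230:380,::-1];cv2.imwrite("pics/s6.png",cv2.resize(s,None,fx=3.7,fy=3.7,interpolation=cv2.INTER_CUBIC))
E
```

```text
0.37 13.8917 [-11.949   0.078   9.184] [-0.002  0.     0.001] 0.010794588818368828
0.49 14.2583 [-14.834  -0.261  10.857] [-0.003  0.     0.001] 0.010984946981574331
0.61 14.625 [-18.273  -1.929  17.105] [-0.003  0.     0.001] 0.01100952576452945
0.73 14.9917 [-14.013  -1.702  16.298] [-0.001  0.     0.002] 0.011156341862953275
0.85 15.3583 [-9.176 -0.929 10.649] [ 0.    -0.     0.002] 0.010909378478579292
0.97 15.725 [-5.535 -1.188  8.379] [ 0.001 -0.     0.002] 0.010618785441843016
1.09 16.0917 [-4.123 -0.082  4.219] [ 0.001 -0.     0.002] 0.011652452400835761
1.21 16.4583 [-3.326 -1.766  4.826] [ 0.002 -0.     0.002] 0.011247219910834267
1.33 16.825 [-0.732 -0.611  4.883] [ 0.002 -0.     0.001] 0.010714856651200616
1.45 17.1917 [ 1.663 -1.706  2.213] [ 0.001 -0.     0.   ] 0.010786653928726441
1.57 17.5583 [ 2.79 -2.89 -0.14] [ 0. -0. -0.] 0.011185068155128782
```

View pics/s6.png

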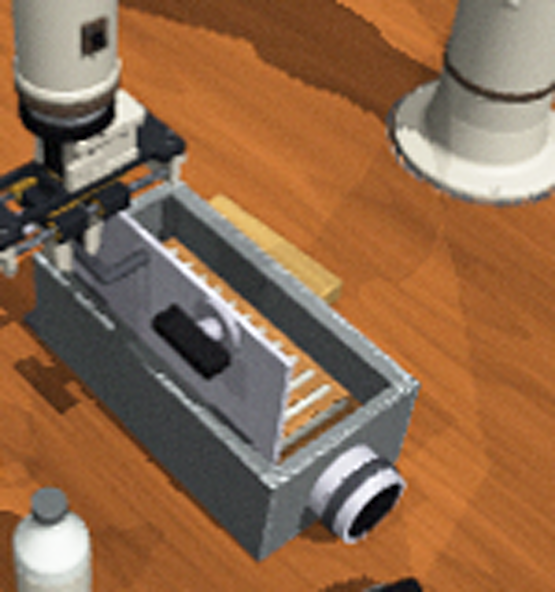

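The lid stands upright, with the handle still in the fingers near (110,262). Opening the jaws here would push the lid, so I'll drop the grip to 3 N and slide up off the bar.

```bash
python3 - <<'E'
from h import *
np.set_printoptions(precision=3,suppress=True)
effector.close(3)
p=manip.current_tool_pos();print(manip.current_clock(),manip.current_force(),manip.current_finger_gap())
for d in(.01,.02,.03,.045):
    manip.servo_line(p+[0,0,d],vel=.05)
    print(d,manip.current_force(),manip.current_finger_gap())
s=viewer.get_image("scene")[110:270,230:380,::-1];cv2.imwrite("pics/s7.png",cv2.resize(s,None,fx=3.7,fy=3.7,interpolation=cv2.INTER_CUBIC))
E
```

```text
17.825 [ 3.635 -1.63  -3.018] 0.011798675101636662
0.01 [-3.366 -0.363  3.51 ] 0.011954306120321516
0.02 [-4.471 -0.017  3.174] 0.010950366945972363
0.03 [ 0.221 -0.616  0.209] 0.00035769731792315246
0.045 [ 0.012 -0.643  0.057] 0.0006671691124868737
```

View pics/s7.png

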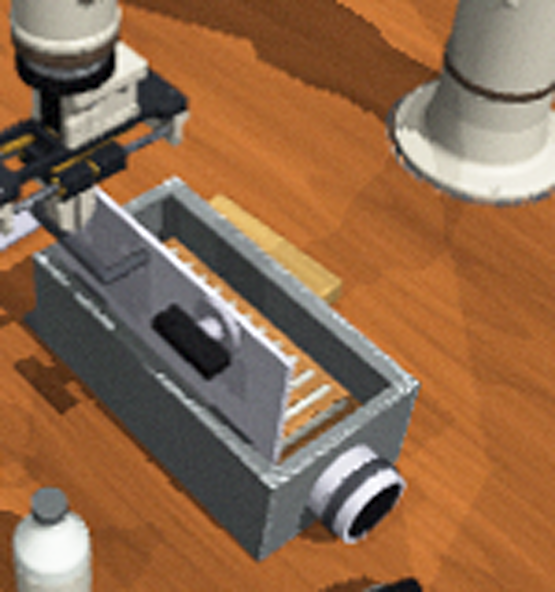

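The fingers are off the bar, the gap has closed to 0 and the force is near zero. The lid hasn't moved. I'll retreat up and aside, then verify.

```bash
python3 - <<'E'
from h import *
np.set_printoptions(precision=3,suppress=True)
p=manip.current_tool_pos()
manip.servo_line(p+[0,0,.13],vel=.15)
p=manip.current_tool_pos()
try: manip.servo_line([.45,-.35,p[2]],vel=.25)
except manip.PlanningError as e: print(e)
print(manip.current_clock(),manip.current_tool_pos())
cv2.imwrite("pics/s8.png",viewer.get_image("scene")[:,:,::-1])
s=viewer.get_image("top")[:,:,::-1];cv2.imwrite("pics/t8.png",s)
cv2.imwrite("pics/t8z.png",cv2.resize(s[150:275,150:330],None,fx=4.4,fy=4.4,interpolation=cv2.INTER_CUBIC))
E
```

```text
22.0583 [ 0.451 -0.348  0.389]
```

View pics/s8.png

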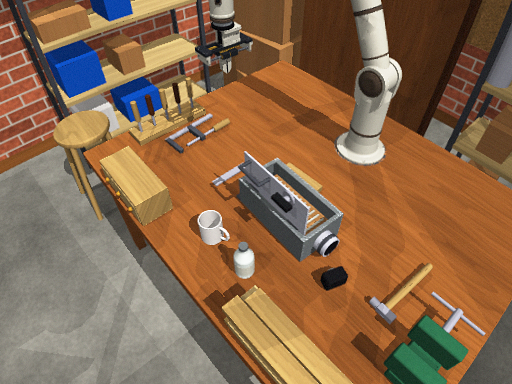

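View pics/t8.png

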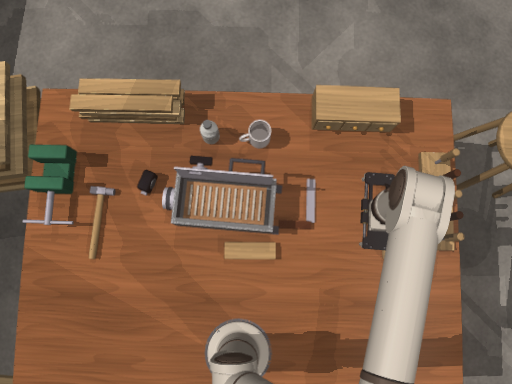

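View pics/t8z.png

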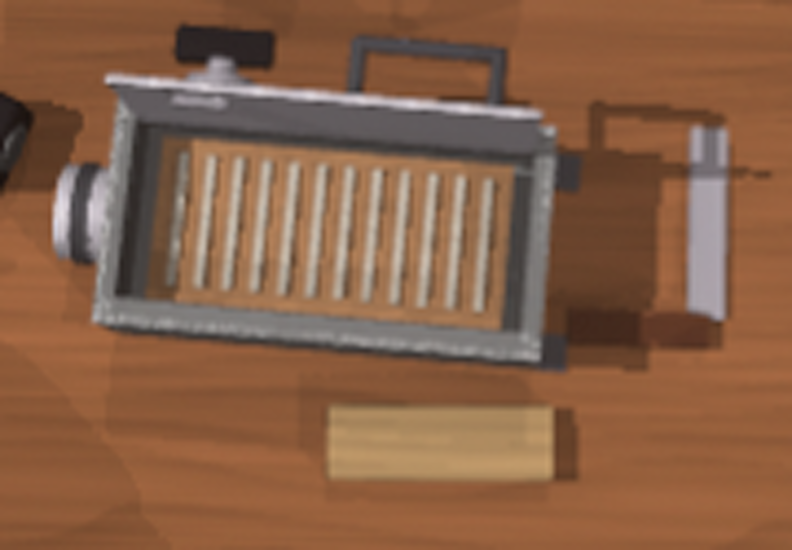

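The lid is upright, with its edge line running from (110,78) to (545,115) in the top crop. The bystanders sit where they were. I'll do a quick angle check from the handle bar pixels, then hand in.

```bash
python3 - <<'E'
from h import *
z=lambda p:np.array(p)/4.4+np.array([150,150])-0.5
u=z([(430,44)])[0]
ph=np.linspace(1.2,1.75,56);d=np.linalg.norm(proj("top",np.array([arc(p) for p in ph]))-u,axis=1)
i=d.argmin();print('phi by handle',ph[i],d[i])
u=z([(325,94)])[0]  # free edge middle approx
e=np.array([HG+BX*(-.138*np.cos(p)+.003*np.sin(p))+[0,0,.138*np.sin(p)+.003*np.cos(p)]+.07*np.array([-BX[1],BX[0],0]) for p in ph])
d=np.abs((proj("top",e)-u)[:,1]);print('phi by edge',ph[d.argmin()],d.min())
a=cv2.imread("pics/top0.png").astype(int);b=cv2.imread("pics/t8.png").astype(int)
D=np.abs(a-b).max(2)
for n,(y0,y1,x0,x1) in dict(offcut=(240,262,222,280),tape=(168,196,135,162),mallet=(183,260,85,116),glue=(118,146,198,220),mug=(120,150,238,274),square=(178,224,304,318)).items(): print(n,(D[y0:y1,x0:x1]>50).mean())
manip.hand_in();print(manip.current_clock())
E
```

```text
phi by handle 1.6099999999999999 0.04254378617457258
phi by edge 1.5699999999999998 0.19008889525753148
offcut 0.0
tape 0.0
mallet 0.0
glue 0.0
mug 0.0
square 0.009316770186335404
the job is handed in; nothing more can be done
the job is handed in; nothing more can be done
```

The filter box is ready and I've handed the job in at about 22 s on the robot's clock. The knob is turned, the lid stands upright, and the arm is clear of everything.

- **Knob:** I turned it clockwise through about 84° by the gripper. It started about 5.5° past latched, so it ends close to the full quarter turn, and the pictures show the bar parallel to the rim.
- **Lid:** I released the knob first, then lifted the lid by its handle along the hinge arc. The highest wrist force I read was about 25 N. I left the lid by sliding off the bar at 3 N grip, because opening the jaws there would have pushed it.
- **Final angle:** it measured 1.61 rad from the handle and 1.57 rad from the lid's edge.
- **Other things on the bench:** the before and after top pictures match for the offcut, tape, mallet, glue and mug. The square differs in under 1% of its pixels, probably the lid's shadow falling on it. I didn't include the clamp in this check because the arm covered it in the last top picture, but it looked unmoved in the scene view.
- **Odd readings:** the finger gap read 20 mm on the 16 mm knob bar, which I can't explain, though the knob turned as expected. During the lift the sideways force reached about 18 N, probably because my hinge position was slightly off.

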